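Tip-test sealed filter housings and set the loose one aside

TASK

One of the three sealed filter housings on the mat has a core that has broken loose inside. Find it by pressing down the raised end of a housing where it lies and letting go: a sound one rocks back, the loose one stays tipped over. Lay the loose one lengthwise in the middle of the steel tray, still resting on its plain end so that the core stays off the broken seat; leave the sound ones where they lie, on their knurled ends, and disturb nothing else.

Things in the scene. Friction and masses are not known exactly. Their poses are not given: they have to be found in the camera images.
- mat: fixed black rubber bench mat, 280 (x) x 200 (y), 4 thick; origin at the centre of its underside. The housings lie on it along its y, one behind the other, 90 to 110 apart
- tray: fixed shallow steel tray right of the mat, 226 (its x) x 150 (its y) outside, walls 3 thick and 18 high with a rolled rim to 21, floor 3 thick; origin at the centre of its underside. Empty; takes one housing along its x
- housing_a_mid (a point): centre of the flange (the middle) of the first of three look-alike sealed housings: metal tube 29 in diameter, square bolted flange 58 x 58 x 14 thick round its middle, cap 34 in diameter and 14 long at each end (cap faces 72 from the middle, small plugs beyond), 0.48 kg. x runs along the tube to the knurled cap, y and z square to the flange's faces, 29 from the centre
- housing_b_mid (a point): the same point and axes of the second housing, of the same look and size. A housing cannot lie level: it rests on one flange edge and one cap, 10.5 degrees from level, flange centre 30 above what it lies on, and rocks over the flange like a see-saw. At the start the knurled (+x) end is down and the plain (-x) end raised; it may point to either side
- housing_c_mid (a point): the same point and axes of the third housing, of the same look and size. To tip a housing, press lightly (1 to 3 N) straight down on top of its raised cap, 60 from the middle, until that cap lies on the mat (its top is then about 36 above the mat there; it starts about 58 above), wait half a second and lift straight off
- housing_a: first housing as a body; origin on the mat under its middle as it first lies. To carry a housing, grip the flange from above across its two upright faces (58 wide, square to its _mid y); the flange's top is about 60 above what it lies on
- housing_b: second housing as a body; origin as for the first. Sound housings: the heavy steel core (unseen) is fixed in the knurled end, so they rock back onto that end when let go
- housing_c: third housing as a body; origin as for the first. The loose housing: its core starts at the knurled end too, but slides about 50 to whichever end is low; once tipped it stays on the plain end, and must be carried with that end kept the lower one. It cannot be told by its look
- screwdriver: bystander: screwdriver 188 long, 21 high, lying behind the mat; origin at the centre of its underside
- marker_pen: bystander: pen 135 long, 16 high, lying in front of the mat; origin at the centre of its underside
- eraser: bystander: eraser 46 x 21 x 13 between the mat's far corner and the tray; origin at the centre of its underside

How it is judged:
By the outcome, as a careful person would: the job done as asked, in the order asked, and still so for the second after the job is handed in, with the robot touching nothing.
It also fails if it takes over 64 s, if anything falls off the work surface, if the arm or the gripper's body presses on something with over 40 N, if the wrist force passes 120 N, or if a joint passes its speed limit or range.

ROBOT

A 6-joint arm with a two-finger parallel gripper is mounted at the origin on a cart in front of the work surface, level with it; the furniture and walls round the work are solid. World frame = base frame: x ahead of the robot, y to its left, z up, the work surface at z = 0. Lengths are in m, angles in rad, forces in N, time in s.
With the tool pointing down it reaches from about 0.35 to 0.875 m from the base axis. Payload 15.5 kg.
Tool frame: the origin (TCP) lies on the centre line of the jaws, within the pads' length; the fingertips stand 17 mm ahead of it and the grasp point (between the pads) lies 2 mm behind it (r.tips_ahead is the distance from the TCP to the fingertips, in m); z points along the fingers, y is the line along which they close (so a half turn about z gives the same grasp; the last joint's range is limited). The gripper opens to 85 mm and grips with 20 to 120 N. Pads are 22 mm wide; open, the fingers measure 114 mm over their backs; the gripper's body (76 mm by 85 mm) begins 54 mm behind the grasp point. The pads swing forward as they close: fully open they stand 13 mm farther back than shut.
Start: joints at [1.133, 0.494, 1.345, -0, 1.302, -0.096], TCP at [0.209, 0.589, 0.248] pointing down, gripper open.
Joint ranges: [-2.91, 2.91], [-0.82, 2.16], [0.22, 2.67], [-1.22, 4.37], [0.12, 2.79], [-3.08, 3.08]. Speed limits (rad/s): [1.89, 1.89, 2.57, 3.01, 3.01, 3.01].

INTERFACE

Orientations are given as a unit quaternion [w, x, y, z].
In Python, from station import r gives the robot as it stands.
- The arm moves only by the tool apply_moves, never from a script. Its argument "plan" is a list of rows, each a list of 3 entries, a list of its own where there are three numbers: the shift along the tool's x, y, z in m, then the turn, a rotation vector about the tool's x, y, z in degrees, then the closure in counts, from 0 (fully open) to 255 (shut). In form: [[[tx, ty, tz], [rx, ry, rz], claw], ...]. A call has 1 to 8 rows; each row shifts and turns the commanded pose from where the row before left it, along the tool's axes as they then stand; what a row does not reach is not made up. A row lasts 1/8 s, in which the tool goes at most 62.5 mm and 10.7 degrees, less where a joint would pass 70% of its speed; a pose out of reach is approached as far as the arm can. A call with a gripper value outside its range is refused whole. The fingers move at their own pace and stop on an object; "squeeze" is the grip in N (left out, the last holds). Time passes only in rows, so rows that do not move let the fingers close. It gives the time, the measured TCP pose, the force, the opening and the grip force at its end, in the units of the state.
- r.observe(): the state, without advancing time (a new reading comes with each control period).
- r.snapshot(name): name is "side" or "top" or "wrist"; returns a dict with "img" (480x640x3 uint8, red, green, blue), "depth" (480x640 float32, m along the optical axis (not along the pixel's ray), 0 where there is no reading), "mtx" (3x3 intrinsics, pixels), "k1" (the pictures are not rectified: a ray, as slopes to the right and down, at radius r is drawn at 1 + k1 r^2 times it, then the intrinsics apply), "extrinsics" (4x4, takes a point from camera to world coordinates). Camera axes: x right, y up, looking along -z (the intrinsics and any distortion apply to the point x, -y, -z); pixel columns grow to the right and rows downward; lengths in m; the calibration is good to about 2 mm. A picture is of the moment at which its call begins.
- r.sign_off(): hands the job in; it is judged then, once.
Trained networks look in a picture, given as the dict that the camera call returned (one of the last four; its "shot" number tells which), for a name from the list of things; names that differ only in an ending like _2 or _b are one class to them, and where a whole thing is asked for, a point or a joint stands for the part that bears it (a point fixed in the world has none). Each returns a list of dicts, best first, with "conf" (0 to 1); they miss things now and then, are a little off and sometimes report something else, mostly with a low value. They report only what shows in the picture. A call takes as long as a camera call.
- r.trace(picture, target): "pixels" (480x640 bool, what is visible of it) and "at" ([column, row] in pixels, amid what is visible of it).
The state is a dict: "time": time; "qpos": joint angles; "qd": joint speeds; "tau": joint torques, N m; "tool_pos": TCP position; "orientation": TCP orientation; "wrist_force": force on the tool from outside, world axes, zero at the start; "torque": the same for the moment, N m; "gripper_width": opening from 0.0 (shut) to 1.0 (fully open); "gripper_force": force on a finger pad.
Only numpy, scipy, OpenCV 4.12 (cv2) and the standard library are available. Lean on these libraries where they do the work, as an engineer would, in place of code of your own. Each camera call takes 0.05 s, during which the arm holds its last target. There are 200 camera calls.

## Working session

There is one attempt and no reset: what is moved stays moved. The work goes in short steps, Python scripts to look and compute and a tool call to move; the robot and the scene stay as the last step left them, time stands still between calls to the robot, and variables do not carry over. Pictures are saved under pics/ and viewed, at most 10 in all, crops included, and the job is handed in when it is done.

Besides the shell and the picture viewer there is one more tool, called by a JSON object that holds its "api" and its "payload", one argument or row to a line. apply_moves: Moves the arm, as the interface text tells. Its arguments: {"type":"object","properties":{"plan":{"type":"array"},"squeeze":{"type":"number"}},"required":["plan"]}

```bash
mkdir -p pics; ls; cat > h.py <<'E'
import numpy as np, cv2
from station import r
from scipy.spatial.transform import Rotation as R
def cloud(p):
    K=p["mtx"];d=p["depth"];v,u=np.mgrid[:480,:640]
    xd=(u-K[0][2])/K[0][0]; yd=(v-K[1][2])/K[1][1]
    x,y=xd.copy(),yd.copy()
    for _ in range(8):
        s=1+p["k1"]*(x*x+y*y); x,y=xd/s,yd/s
    P=np.stack([x*d,-y*d,-d],-1); T=np.array(p["extrinsics"])
    W=P@T[:3,:3].T+T[:3,3]; W[d<=0]=np.nan
    return W
def rot():
    o=r.observe(); q=o["orientation"]
    return np.array(o["tool_pos"]), R.from_quat([q[1],q[2],q[3],q[0]])
def save(p,n): cv2.imwrite(f"pics/{n}.png",p["img"][:,:,::-1])
E
python3 - <<'E'
from h import *
p=r.snapshot("top"); save(p,"top0"); W=cloud(p)
for n in ["mat","tray","housing_a","housing_a_mid","screwdriver","marker_pen","eraser"]:
    for t in r.trace(p,n)[:4]:
        m=t["pixels"]; q=W[m]; q=q[~np.isnan(q[:,0])]
        c=np.median(q,0); e=np.linalg.svd(q[:,:2]-q[:,:2].mean(0),full_matrices=False)[2][0]
        print(n,round(t["conf"],2),np.round(t["at"]),m.sum(),"med",c.round(3),"min",np.percentile(q,1,0).round(3),"max",np.percentile(q,99,0).round(3),"ax",e.round(2))
s=r.snapshot("side"); save(s,"side0")
t,o=rot(); print(t,o.as_matrix().round(3)); print(r.observe())
E
```

```text
pics
mat 0.59 [249. 257.] 10716 med [ 0.508 -0.192  0.004] min [ 0.384 -0.29  -0.001] max [ 0.659 -0.092  0.028] ax [-0.99  0.12]
tray 0.75 [252. 245.] 1458 med [ 0.521 -0.199  0.049] min [ 0.495 -0.268  0.01 ] max [ 0.548 -0.125  0.066] ax [ 0.13 -0.99]
tray 0.72 [382. 242.] 9626 med [ 0.535 -0.447  0.003] min [ 0.42  -0.539 -0.003] max [ 0.653 -0.354  0.023] ax [-0.96  0.29]
housing_a 0.96 [246. 193.] 1522 med [ 0.616 -0.181  0.048] min [ 0.59  -0.251  0.003] max [ 0.645 -0.112  0.066] ax [-0.21 -0.98]
housing_a 0.88 [255. 243.] 1565 med [ 0.521 -0.197  0.048] min [ 0.495 -0.268  0.002] max [ 0.548 -0.124  0.066] ax [ 0.12 -0.99]
housing_a 0.72 [253. 297.] 1596 med [ 0.423 -0.209  0.049] min [ 0.395 -0.28   0.003] max [ 0.45  -0.138  0.065] ax [0.02 1.  ]
housing_a_mid 0.84 [251. 245.] 1548 med [ 0.521 -0.198  0.048] min [ 0.495 -0.268  0.003] max [ 0.549 -0.124  0.066] ax [ 0.12 -0.99]
screwdriver 0.61 [221. 137.] 596 med [ 0.729 -0.13   0.016] min [ 0.722 -0.256  0.006] max [ 0.743 -0.076  0.023] ax [0.05 1.  ]
screwdriver 0.23 [244. 191.] 1589 med [ 0.616 -0.181  0.047] min [ 0.
[... 440 characters left out ...]
'qpos': array([ 1.13351294e+00,  4.93646660e-01,  1.34554558e+00, -3.45930911e-05,
        1.30249802e+00, -9.54802581e-02]), 'qd': array([-2.49307463e-05, -1.53084232e-03,  3.28641066e-04,  8.50854979e-04,
        2.89977294e-04,  9.39207001e-04]), 'tau': array([-5.37527910e-06, -8.81331611e+01, -3.83942306e+01, -1.28092302e-04,
        2.63733418e-03,  3.47271634e-05]), 'tool_pos': array([0.20947688, 0.58882499, 0.24823247]), 'orientation': array([ 3.24199631e-06,  1.70066328e-01,  9.85432616e-01, -5.14728996e-05]), 'wrist_force': array([-0.77914105,  0.81804588, -0.17580887]), 'torque': array([0.00485375, 0.03221689, 0.00299195]), 'gripper_force': 0.0, 'gripper_width': 1.0037691992049766}
```

View pics/top0.png

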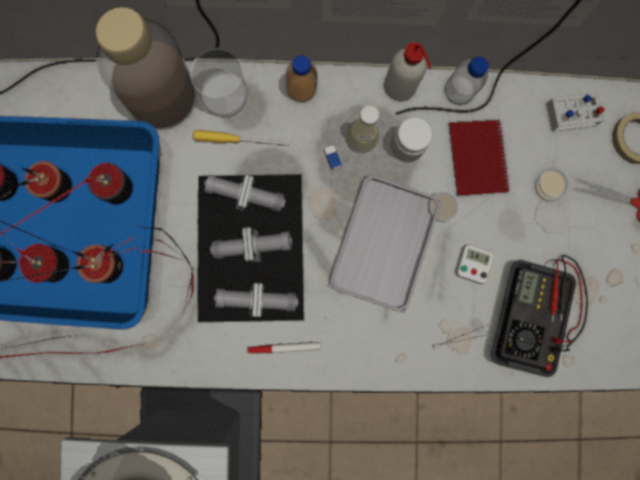

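View pics/side0.png

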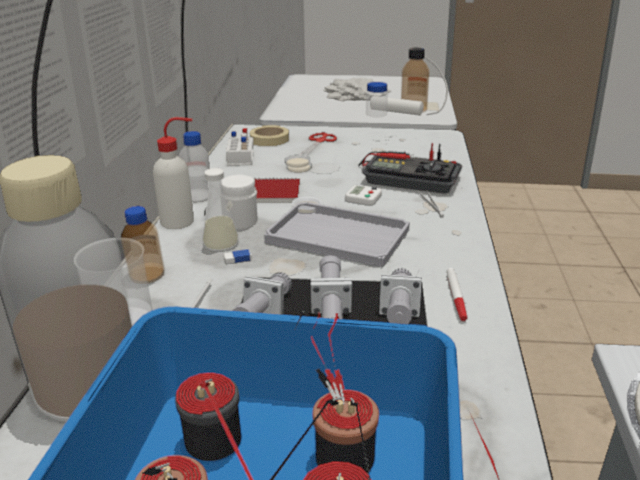

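```bash
cat >> h.py <<'E'
def fit(W,m):
    m=cv2.erode(m.astype(np.uint8),np.ones((2,2)))>0
    q=W[m]; q=q[~np.isnan(q[:,0])]; 
    q=q[q[:,2]>0.012]; g=q[:,:2]
    f=q[q[:,2]>0.055]
    e=np.linalg.svd(g-g.mean(0),full_matrices=False)[2][0]; e=e*np.sign(e[1])
    n=np.array([e[1],-e[0]])   # across
    s=(g-g.mean(0))@e; w=(g-g.mean(0))@n
    smid=(np.percentile(s,.5)+np.percentile(s,99.5))/2
    wide=np.abs(w)>0.021
    print(" axis(+y)",e.round(3),"yaw",np.degrees(np.arctan2(e[1],e[0])).round(1),"smid pt",(g.mean(0)+e*smid).round(4),"len",np.ptp(s).round(3),
      "flange pts s",np.percentile(s[wide],[5,50,95]).round(4),"w",np.percentile(w[wide],[2,98]).round(4))
    c=g.mean(0)+e*np.median(s[wide])+n*np.mean(np.percentile(w[wide],[2,98]))
    a=(g-c)@e
    for lo in (-.065,.055):
        k=(a>lo)&(a<lo+.01); print("  end",lo,"top z",np.percentile(q[k,2],90).round(4),k.sum())
    print("  centre",c.round(4))
    return c,e
E
python3 - <<'E'
from h import *
p=r.snapshot("top");W=cloud(p)
for t in r.trace(p,"housing_a")[:3]:
    fit(W,t["pixels"])
print(np.array(p["extrinsics"]).round(3))
t=r.trace(p,"tray")
m=(W[:,:,2]>0.014)&(W[:,:,2]<0.03)&(W[:,:,1]<-0.325)&(W[:,:,0]<0.69)&(W[:,:,0]>.37)
q=W[m][:,:2].astype(np.float32); print(len(q),cv2.minAreaRect(q))
E
```

```text
axis(+y) [0.028 1.   ] yaw 88.4 smid pt [ 0.4221 -0.2093] len 0.148 flange pts s [-0.0107 -0.0005  0.0141] w [-0.0277  0.0278]
  end -0.065 top z 0.0403 99
  end 0.055 top z 0.0624 102
  centre [ 0.4222 -0.2096]
 axis(+y) [-0.12   0.993] yaw 96.9 smid pt [ 0.5205 -0.1976] len 0.147 flange pts s [-0.0089  0.0007  0.0117] w [-0.0259  0.0285]
  end -0.065 top z 0.0628 94
  end 0.055 top z 0.0408 88
  centre [ 0.5219 -0.1979]
 axis(+y) [0.206 0.979] yaw 78.1 smid pt [ 0.6155 -0.1826] len 0.147 flange pts s [-0.0103 -0.0013  0.0088] w [-0.0266  0.0287]
  end -0.065 top z 0.0392 93
  end 0.055 top z 0.0619 97
  centre [ 0.6166 -0.1827]
[[ 0.02   0.993 -0.115  0.402]
 [-0.999  0.024  0.03  -0.288]
 [ 0.032  0.115  0.993  1.158]
 [ 0.     0.     0.     1.   ]]
4037 ((0.5298295021057129, -0.5769360065460205), (0.31990811228752136, 0.4743623733520508), 0.13711854815483093)
```

Top view: housings at about (246,193), (252,244), (256,299); the tray at (383,243), eraser (333,157), pen (285,348), screwdriver (240,138). The side view agrees, with the blue crate lying between the start pose and the mat. I'll rotate the tool so its axes line up with the world while I check obstacle heights.

{"api": "apply_moves", "payload": {
  "plan": [
    [[0,0,-0.02],[0,0,10],255],
    [[0,0,-0.02],[0,0,10],255],
    [[0,0,0],[0,0,10],255],
    [[0,0,0],[0,0,10],255],
    [[0,0,0],[0,0,10],255],
    [[0,0,0],[0,0,10],255],
    [[0,0,0],[0,0,10.4],255]
  ],
  "squeeze": 60
}}

```text
time: 1.48
tool_pos: [0.2095, 0.5888, 0.2883]
orientation: [0.0, 0.709, 0.705, 0.0]
wrist_force: [-0.2, 0.3, 0.1]
gripper_width: 0.002
gripper_force: 0.0
```

```bash
python3 - <<'E'
from h import *
p=r.snapshot("top");W=cloud(p);t,o=rot();print(t.round(4),o.as_matrix().round(3).tolist(),r.tips_ahead,r.observe()["time"],r.observe()["wrist_force"])
m=[t for t in r.trace(p,"tray") if t["at"][0]>320][0]["pixels"]
q=W[m]; q=q[~np.isnan(q[:,0])]; q=q[(q[:,2]<0.03)]
print("tray",cv2.minAreaRect(q[:,:2].astype(np.float32)))
rim=q[q[:,2]>.015]; print("rim",len(rim),cv2.minAreaRect(rim[:,:2].astype(np.float32)))
# obstacle heights per 10cm cell
for x0 in np.arange(.2,.9,.1):
    print(round(x0,1),[ (lambda z: round(float(np.nanpercentile(z,99.5)),2) if z.size>20 else None)(W[:,:,2][(W[:,:,0]>x0)&(W[:,:,0]<x0+.1)&(W[:,:,1]<y0)&(W[:,:,1]>y0-.1)]) for y0 in np.arange(.5,-.7,-.1)])
E
```

```text
[0.2095 0.5888 0.2883] [[0.016, 1.0, 0.0], [1.0, -0.016, -0.0], [-0.0, 0.0, -1.0]] 0.017 1.525 [ 0.67933548  0.54518951 -0.16314865]Traceback (most recent call last):
  File "<stdin>", line 3, in <module>
IndexError: list index out of range
```

```bash
python3 - <<'E'
from h import *
p=r.snapshot("top");W=cloud(p)
for t in r.trace(p,"tray"):
    if t["at"][0]<320: continue
    q=W[t["pixels"]]; q=q[~np.isnan(q[:,0])]; q=q[(q[:,2]<0.03)]
    print("tray",t["conf"],cv2.minAreaRect(q[:,:2].astype(np.float32)))
Z=W[:,:,2]
m=((Z>0.010)&(Z<0.03)&(W[:,:,1]<-0.325)).astype(np.uint8)
m=cv2.morphologyEx(m,cv2.MORPH_CLOSE,np.ones((3,3)))
n,l,s,c=cv2.connectedComponentsWithStats(m)
for i in range(1,n):
    if s[i,4]>150 and s[i,0]<450:
        q=W[(l==i)];q=q[~np.isnan(q[:,0])];q=q[q[:,2]>.01]; print(s[i],cv2.minAreaRect(q[:,:2].astype(np.float32)))
for x0 in np.arange(.2,.9,.1):
    print(round(x0,1),[ (lambda z: round(float(np.nanpercentile(z,99.5)),2) if z.size>20 else None)(Z[(W[:,:,0]>x0)&(W[:,:,0]<x0+.1)&(W[:,:,1]<y0)&(W[:,:,1]>y0-.1)]) for y0 in np.arange(.5,-.7,-.1)])
E
```

```text
tray 0.55 ((0.5374172925949097, -0.4492262899875641), (0.1592356562614441, 0.2353612333536148), 72.23590850830078)
[325  54  68   8 316] ((0.8989571332931519, -0.3912126123905182), (0.005215763114392757, 0.13152971863746643), 0.14640919864177704)
[ 329  119  181  193 5809] ((0.613932728767395, -0.5135911703109741), (0.22455064952373505, 0.47092512249946594), 49.33542251586914)
[345 121  35  32 243] ((0.7351959943771362, -0.3962601125240326), (0.066783107817173, 0.05010618269443512), 66.263916015625)
[325 145  17  25 243] ((0.6976310014724731, -0.3444581627845764), (0.04537108913064003, 0.02180948294699192), 21.85741424560547)
0.2 [None, None, 0.01, 0.01, 0.01, 0.01, 0.01, 0.01, 0.01, 0.01, 0.01, 0.01]
0.3 [None, None, 0.12, 0.12, 0.12, 0.12, 0.01, 0.06, 0.02, 0.01, 0.01, 0.05]
0.4 [None, None, 0.11, 0.11, 0.1, 0.12, 0.06, 0.07, 0.02, 0.02, 0.02, 0.04]
0.5 [None, 0.01, 0.11, 0.11, 0.11, 0.12, 0.07, 0.06, 0.02, 0.01, 0.02, 0.03]
0.6 [None, 0.01, 0.11, 0.11, 0.11, 0.12, 0.06, 0.04, 0.02, 0.08, 0.04, 0.02]
0.7 [None, 0.03, 0.12, 0.12, 0.3, 0.3, 0.13, 0.01, 0.14, 0.14, 0.09, 0.02]
0.8 [None, 0.07, 0.24, 0.24, 0.3, 0.3, 0.25, 0.24, 0.25, 0.26, 0.27, 0.3]
```

{"api": "apply_moves", "payload": {
  "plan": [
    [[-0.046,0.026,0],[0,0,0],255],
    [[-0.046,0.026,0],[0,0,0],255],
    [[-0.046,0.026,0],[0,0,0],255],
    [[-0.046,0.026,0],[0,0,0],255],
    [[-0.046,0.026,0],[0,0,0],255],
    [[-0.046,0.026,0],[0,0,0],255],
    [[-0.046,0.026,0],[0,0,0],255],
    [[-0.046,0.026,0],[0,0,0],255]
  ]
}}

```text
time: 2.68
tool_pos: [0.4183, 0.2194, 0.2885]
orientation: [0.0, 0.705, 0.709, 0.0]
wrist_force: [0.7, 0.5, 0.4]
gripper_width: 0.001
gripper_force: 0.0
```

{"api": "apply_moves", "payload": {
  "plan": [
    [[-0.046,0,0],[0,0,0],255],
    [[-0.046,0,0],[0,0,0],255],
    [[-0.046,0,0.01],[0,0,0],255],
    [[-0.046,0,0.02],[0,0,0],255],
    [[-0.046,0,0.02],[0,0,0],255],
    [[-0.046,0,0.02],[0,0,0],255],
    [[-0.046,0,0.02],[0,0,0],255],
    [[-0.046,0,0.02],[0,0,0],255]
  ]
}}

```text
time: 3.68
tool_pos: [0.4177, -0.1488, 0.1779]
orientation: [0.0, 0.705, 0.709, 0.0]
wrist_force: [1.5, 0.5, -0.4]
gripper_width: 0.001
gripper_force: 0.0
```

{"api": "apply_moves", "payload": {
  "plan": [
    [[-0.001,0.006,0.04],[0,0,0],255],
    [[0,0,0.035],[0,0,0],255],
    [[0,0,0.015],[0,0,0],255],
    [[0,0,0.005],[0,0,0],255],
    [[0,0,0],[0,0,0],255]
  ]
}}

```text
time: 4.3
tool_pos: [0.4239, -0.1482, 0.0835]
orientation: [0.0, 0.706, 0.708, 0.0]
wrist_force: [0.6, 0.1, 1.5]
gripper_width: 0.002
gripper_force: 0.0
```

{"api": "apply_moves", "payload": {
  "plan": [
    [[0,0,0.004],[0,0,0],255],
    [[0,0,0.004],[0,0,0],255],
    [[0,0,0.004],[0,0,0],255],
    [[0,0,0.004],[0,0,0],255],
    [[0,0,0.004],[0,0,0],255],
    [[0,0,0.002],[0,0,0],255],
    [[0,0,0],[0,0,0],255]
  ]
}}

```text
time: 5.18
tool_pos: [0.4237, -0.1481, 0.0611]
orientation: [-0.0, 0.707, 0.707, -0.0]
wrist_force: [0.0, -1.3, 0.1]
gripper_width: -0.0
gripper_force: 0.5
```

{"api": "apply_moves", "payload": {
  "plan": [
    [[0,0,0.0015],[0,0,0],255],
    [[0,0,0.001],[0,0,0],255],
    [[0,0,0.001],[0,0,0],255]
  ]
}}

```text
time: 5.55
tool_pos: [0.4237, -0.1481, 0.0578]
orientation: [0.0, 0.707, 0.707, 0.0]
wrist_force: [-0.7, 0.1, 5.4]
gripper_width: -0.002
gripper_force: 2.4
```

```bash
python3 - <<'E'
from h import *
p=r.snapshot("side"); i=p["img"][230:350,220:460,::-1]; cv2.imwrite("pics/s1.png",cv2.resize(i,None,fx=3,fy=3))
print(np.mean([r.observe()["wrist_force"] for _ in range(5)],0))
E
```

```text
[0.40137331 0.09344911 4.65153122]
```

View pics/s1.png

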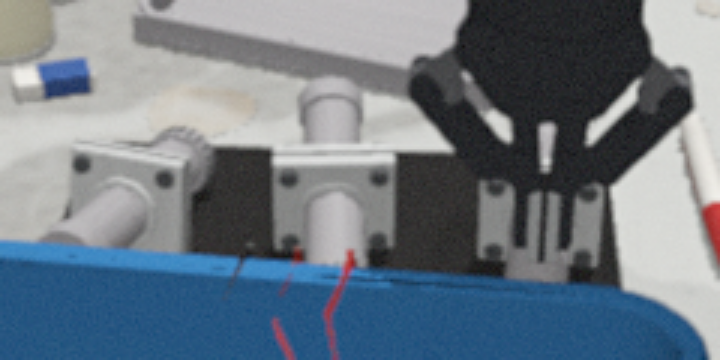

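The fingers are on the near cap of the front housing (around (540,270) in the crop), it is fully tipped, and the force is about 5 N. I'll ease off 1 mm, wait half a second and lift straight off.

{"api": "apply_moves", "payload": {
  "plan": [
    [[0,0,-0.001],[0,0,0],255],
    [[0,0,0],[0,0,0],255],
    [[0,0,0],[0,0,0],255],
    [[0,0,0],[0,0,0],255]
  ]
}}

```text
time: 6.1
tool_pos: [0.4237, -0.1481, 0.0588]
orientation: [0.0, 0.707, 0.707, -0.0]
wrist_force: [0.8, 0.5, -0.0]
gripper_width: -0.002
gripper_force: 0.0
```

{"api": "apply_moves", "payload": {
  "plan": [
    [[0,0,-0.003],[0,0,0],255],
    [[0,0,-0.005],[0,0,0],255],
    [[0,0,-0.01],[0,0,0],255],
    [[0,0,-0.02],[0,0,0],255],
    [[0,0,-0.03],[0,0,0],255],
    [[0,0.02,-0.02],[0,0,0],255],
    [[-0.04,0.04,0],[0,0,0],255],
    [[-0.05,0.04,0],[0,0,0],255]
  ]
}}

```text
time: 7.1
tool_pos: [0.524, -0.2374, 0.1483]
orientation: [0.001, 0.707, 0.708, 0.0]
wrist_force: [0.1, -0.5, 0.3]
gripper_width: 0.004
gripper_force: 0.0
```

```bash
python3 - <<'E'
from h import *
p=r.snapshot("top");W=cloud(p);print(r.observe()["tool_pos"])
for t in r.trace(p,"housing_a")[:3]:
    print(t["conf"],t["at"],t["pixels"].sum()); fit(W,t["pixels"])
E
```

```text
[ 0.52915144 -0.24418756  0.14859271]
0.77 [227.3, 249.5] 534Traceback (most recent call last):
  File "<stdin>", line 4, in <module>
  File "h.py", line 28, in fit
    "flange pts s",np.percentile(s[wide],[5,50,95]).round(4),"w",np.percentile(w[wide],[2,98]).round(4))
                   ~~~~~~~~~~~~~^^^^^^^^^^^^^^^^^^^
    return _quantile_unchecked(
        a, q, axis, out, overwrite_input, method, keepdims, weights)
    return _ureduce(a,
                    func=_quantile_ureduce_func,
    ...<5 lines>...
                    overwrite_input=overwrite_input,
                    method=method)
    r = func(a, **kwargs)
    result = _quantile(arr,
                       quantiles=q,
    ...<2 lines>...
                       out=out,
                       weights=wgt)
    slices_having_nans = np.isnan(arr[-1, ...])
                                  ~~~^^^^^^^^^
IndexError: index -1 is out of bounds for axis 0 with size 0
```

```bash
python3 - <<'E'
from h import *
p=r.snapshot("side"); W=cloud(p); i=p["img"][230:350,220:460,::-1]; cv2.imwrite("pics/s2.png",cv2.resize(i,None,fx=3,fy=3))
# ends of the front housing: heights along its axis
c=np.array([.4222,-.2096]);e=np.array([.028,1.])
q=W[~np.isnan(W[:,:,0])]; g=q[:,:2]-c
for a in np.arange(-.07,.07,.01):
    k=(abs(g@[1,-.028])<.02)&(g@e>a)&(g@e<a+.01)&(q[:,2]<.09); print(round(a,2),k.sum(),np.percentile(q[k,2],95).round(3) if k.sum() else None)
E
```

```text
-0.07 0 None
-0.06 23 0.064
-0.05 138 0.063
-0.04 106 0.061
-0.03 85 0.057
-0.02 87 0.055
-0.01 22 0.055
0.0 0 None
0.01 123 0.064
0.02 556 0.063
0.03 123 0.05
0.04 112 0.043
0.05 101 0.042
0.06 103 0.04
0.07 47 0.04
```

View pics/s2.png

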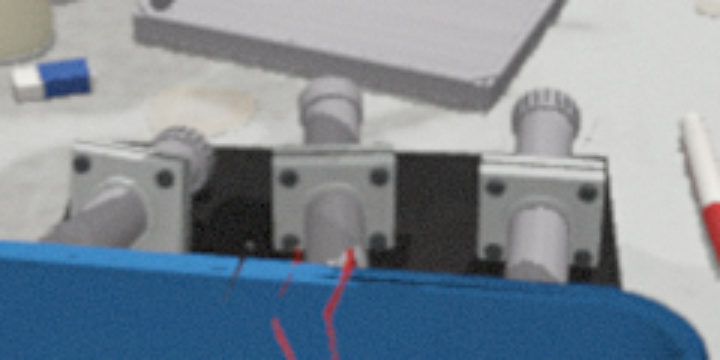

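The front housing stayed over, with its knurled cap up at (545,115) in the crop and its near end down, so it is the loose one. The others need no test. Next I'll move above it, open, and look with the wrist camera.

{"api": "apply_moves", "payload": {
  "plan": [
    [[0.015,-0.036,-0.03],[0,0,0],0],
    [[0.015,-0.036,-0.03],[0,0,0],0],
    [[0.015,-0.035,-0.02],[0,0,0],0],
    [[0,0,0],[0,0,0],0]
  ]
}}

```text
time: 7.75
tool_pos: [0.4133, -0.1902, 0.2284]
orientation: [0.0, 0.707, 0.707, 0.0]
wrist_force: [1.0, -0.3, 0.4]
gripper_width: 0.845
gripper_force: 0.0
```

```bash
python3 - <<'E'
from h import *
p=r.snapshot("wrist");W=cloud(p);save(p,"w1");t,o=rot();print(t.round(4),o.as_matrix().round(3).tolist(),r.observe()["gripper_width"])
for t in r.trace(p,"housing_a")[:3]:
    print(t["conf"],t["at"],t["pixels"].sum())
    try: fit(W,t["pixels"])
    except Exception as ex: print(ex)
E
```

```text
[ 0.4147 -0.191   0.2278] [[-0.0, 1.0, 0.001], [1.0, 0.0, -0.001], [-0.001, 0.001, -1.0]] 0.9249884995761384
0.95 [332.1, 213.3] 6424
 axis(+y) [0.026 1.   ] yaw 88.5 smid pt [ 0.4238 -0.1941] len 0.149 flange pts s [-0.0079  0.0016  0.0096] w [-0.027   0.0278]
  end -0.065 top z 0.061 424
  end 0.055 top z 0.0387 429
  centre [ 0.4243 -0.1891]
0.78 [439.9, 211.3] 6379
 axis(+y) [-0.124  0.992] yaw 97.1 smid pt [ 0.5199 -0.1926] len 0.143 flange pts s [-0.0092 -0.0004  0.0076] w [-0.0261  0.0304]
  end -0.065 top z 0.0609 421
  end 0.055 top z 0.0387 423
  centre [ 0.522  -0.1916]
0.72 [549.8, 190.8] 7280
 axis(+y) [0.207 0.978] yaw 78.1 smid pt [ 0.6139 -0.1777] len 0.149 flange pts s [-0.015  -0.0046  0.003 ] w [-0.0228  0.0343]
  end -0.065 top z 0.0381 385
  end 0.055 top z 0.0611 546
  centre [ 0.6194 -0.1796]
```

View pics/w1.png

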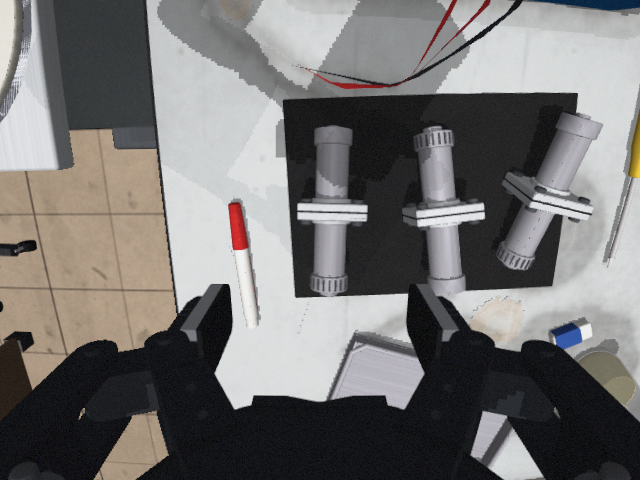

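Wrist view: loose housing at (332,213), its plain end (top, 332,135) down and its knurled end (330,285) up, with the sound ones unchanged. Flange centre is about (0.424,-0.193), across-angle -1.5°. I'll descend with a partial opening.

{"api": "apply_moves", "payload": {
  "plan": [
    [[-0.001,0.01,0.04],[0,0,1.5],40],
    [[0,0,0.04],[0,0,0],40],
    [[0,0,0.03],[0,0,0],40],
    [[0,0,0],[0,0,0],40]
  ]
}}

```text
time: 8.35
tool_pos: [0.4249, -0.1922, 0.1149]
orientation: [-0.002, 0.716, 0.698, -0.001]
wrist_force: [0.0, 0.3, 0.6]
gripper_width: 0.842
gripper_force: 0.0
```

{"api": "apply_moves", "payload": {
  "plan": [
    [[0,0,0.025],[0,0,0],40],
    [[0,0,0.025],[0,0,0],40],
    [[0,0,0.015],[0,0,0],40],
    [[0,0,0.01],[0,0,0],40],
    [[0,0,0],[0,0,0],40]
  ]
}}

```text
time: 8.98
tool_pos: [0.426, -0.193, 0.0419]
orientation: [-0.0, 0.716, 0.698, -0.0]
wrist_force: [0.9, -0.2, 0.0]
gripper_width: 0.845
gripper_force: 0.0
```

{"api": "apply_moves", "payload": {
  "plan": [
    [[0,0,0],[0,0,0],70],
    [[0,0,0],[0,0,0],85],
    [[0,0,0],[0,0,0],130],
    [[0,0,0],[0,0,0],130],
    [[0,0,0],[0,0,0],130],
    [[0,0,0],[0,0,0],130]
  ],
  "squeeze": 80
}}

```text
time: 9.72
tool_pos: [0.426, -0.193, 0.0427]
orientation: [0.0, 0.716, 0.698, 0.0]
wrist_force: [-2.2, 1.6, 11.7]
gripper_width: 0.669
gripper_force: 82.1
```

{"api": "apply_moves", "payload": {
  "plan": [
    [[0,0,-0.003],[0,0,0],130],
    [[0,0,-0.01],[0,0,0],130],
    [[0,0,-0.02],[0,0,0],130],
    [[0,0,-0.025],[0,0,0],130],
    [[0,0,-0.03],[0,0,0],130],
    [[0,0,-0.03],[0,0,0],130],
    [[0,0,0],[0,0,0],130]
  ]
}}

```text
time: 10.6
tool_pos: [0.4266, -0.1934, 0.1618]
orientation: [0.002, 0.716, 0.698, 0.0]
wrist_force: [-1.3, 0.1, -5.1]
gripper_width: 0.666
gripper_force: 86.5
```

```bash
python3 - <<'E'
from h import *
t,o=rot();print(t.round(4),r.observe()["wrist_force"],r.observe()["gripper_width"])
p=r.snapshot("side");W=cloud(p); i=p["img"][130:350,180:460,::-1]; cv2.imwrite("pics/s3.png",cv2.resize(i,None,fx=2,fy=2))
tr=r.trace(p,"housing_a")
for k in tr:
    q=W[k["pixels"]];q=q[~np.isnan(q[:,0])]; print(k["conf"],k["at"],np.median(q,0).round(3))
p=r.snapshot("top");W=cloud(p)
Z=W[:,:,2]
for k in r.trace(p,"tray"):
    q=W[k["pixels"]]; q=q[~np.isnan(q[:,0])]; q=q[(q[:,2]<0.03)]
    if k["at"][0]>320: print("tray",k["conf"],cv2.minAreaRect(q[:,:2].astype(np.float32)))
E
```

```text
[ 0.4266 -0.1934  0.1618] [-1.29927786  0.12849379 -5.13707133] 0.665655517230664
0.97 [405.0, 228.8] [ 0.428 -0.184  0.16 ]
0.94 [330.2, 290.2] [ 0.525 -0.188  0.048]
0.67 [266.0, 295.9] [ 0.616 -0.172  0.05 ]
tray 0.92 ((0.5377033352851868, -0.449180543422699), (0.15816962718963623, 0.2345392107963562), 72.02976989746094)
tray 0.7 ((0.7002000212669373, -0.34492558240890503), (0.05147469788789749, 0.024643549695611), 20.149608612060547)
```

View pics/s3.png

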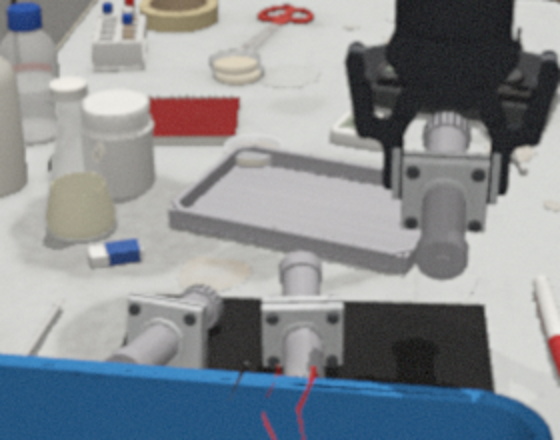

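Held level-safe, plain end down (440,258) and knurled end up (445,125). I'll carry it gently so that the core does not slide uphill.

{"api": "apply_moves", "payload": {
  "plan": [
    [[-0.01,0.005,0],[0,0,0],130],
    [[-0.02,0.01,0],[0,0,0],130],
    [[-0.02,0.01,0],[0,0,0],130],
    [[-0.02,0.01,0],[0,0,0],130],
    [[-0.02,0.01,0],[0,0,0],130],
    [[-0.02,0.01,0],[0,0,0],130],
    [[-0.02,0.01,0],[0,0,0],130],
    [[-0.02,0.01,0],[0,0,0],130]
  ]
}}

```text
time: 11.8
tool_pos: [0.497, -0.346, 0.1588]
orientation: [-0.001, 0.716, 0.698, -0.0]
wrist_force: [0.2, -0.3, -5.2]
gripper_width: 0.664
gripper_force: 86.5
```

{"api": "apply_moves", "payload": {
  "plan": [
    [[-0.02,0.01,0],[0,0,0],130],
    [[-0.02,0.01,0],[0,0,0],130],
    [[-0.02,0.01,0],[0,0,0],130],
    [[-0.02,0.008,0],[0,0,0],130],
    [[-0.012,0.001,0],[0,0,0],130],
    [[-0.007,0,0],[0,0,0],130],
    [[-0.003,0,0],[0,0,0],130]
  ]
}}

```text
time: 12.68
tool_pos: [0.5328, -0.4478, 0.1595]
orientation: [-0.0, 0.716, 0.698, -0.0]
wrist_force: [-0.1, 0.6, -4.1]
gripper_width: 0.662
gripper_force: 86.4
```

{"api": "apply_moves", "payload": {
  "plan": [
    [[0,0,0],[0,0,-5],130],
    [[0,0,0],[0,0,-10],130],
    [[0,0,0],[0,0,-10],130],
    [[0,0,0],[0,0,-10],130],
    [[0,0,0],[0,0,-10],130],
    [[0,0,0],[0,0,-10],130],
    [[0,0,0],[0,0,-10],130],
    [[0,0,0],[0,0,-8.5],130]
  ]
}}

```text
time: 13.68
tool_pos: [0.533, -0.4472, 0.1599]
orientation: [-0.0, 0.153, 0.988, 0.0]
wrist_force: [0.2, 0.1, -6.0]
gripper_width: 0.665
gripper_force: 86.3
```

```bash
python3 - <<'E'
from h import *
t,o=rot();M=o.as_matrix();print(t.round(4),"tool y ang",np.degrees(np.arctan2(M[1,1],M[0,1])),M[:,2].round(4),r.observe()["gripper_width"])
d=np.array([.535,-.448,.0417])-t; print("shift in tool axes",(M.T@d).round(4))
p=r.snapshot("side");W=cloud(p)
k=[k for k in r.trace(p,"housing_a") if k["at"][1]<260 or 1]
for k in k:
    q=W[k["pixels"]];q=q[~np.isnan(q[:,0])]
    c=np.median(q,0)
    if c[2]>.08:
        a=(q[:,:2]-t[:2])@[np.cos(np.radians(162)),np.sin(np.radians(162))]
        for lo in (-.07,-.05,-.03,.03,.05,.06): 
            s=(a>lo)&(a<lo+.01); print(lo,s.sum(),np.percentile(q[s,2],95).round(3) if s.sum() else None)
        print(np.percentile(a,[1,99]))
p=r.snapshot("wrist");save(p,"w2")
E
```

```text
[ 0.533  -0.4472  0.1599] tool y ang 72.34137705391956 [-2.e-04  3.e-04 -1.e+00] 0.665413953823191
shift in tool axes [-0.0021 -0.0002  0.1182]
-0.07 114 0.181
-0.05 87 0.174
-0.03 63 0.17
0.03 101 0.159
0.05 98 0.156
0.06 153 0.156
[-0.07199313  0.07047795]
```

View pics/w2.png

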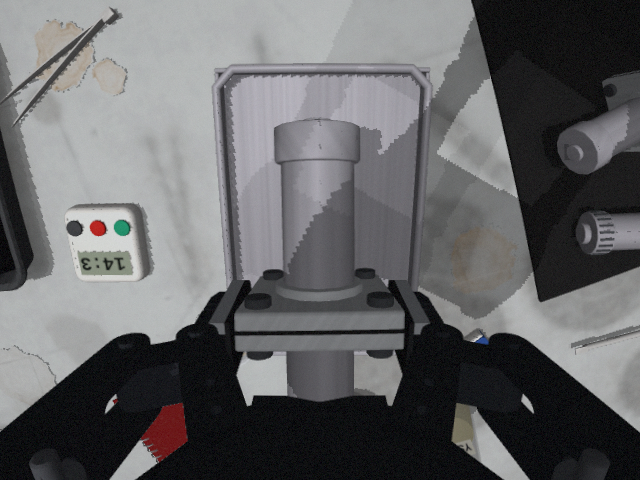

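The plain end is low, and the tube is centred and parallel to the tray (walls at columns 222 and 428, tube at about 317). I'll lower it.

{"api": "apply_moves", "payload": {
  "plan": [
    [[-0.002,0,0.01],[0,0,0],130],
    [[-0.0015,0,0.02],[0,0,0],130],
    [[0,0,0.025],[0,0,0],130],
    [[0,0,0.025],[0,0,0],130],
    [[0,0,0.02],[0,0,0],130],
    [[0,0,0.01],[0,0,0],130],
    [[0,0,0.005],[0,0,0],130],
    [[0,0,0],[0,0,0],130]
  ]
}}

```text
time: 14.82
tool_pos: [0.5367, -0.449, 0.045]
orientation: [0.0, 0.156, 0.988, -0.0]
wrist_force: [0.8, 0.4, -5.0]
gripper_width: 0.666
gripper_force: 86.3
```

{"api": "apply_moves", "payload": {
  "plan": [
    [[0,0,0.0015],[0,0,0],130],
    [[0,0,0.001],[0,0,0],130],
    [[0,0,0],[0,0,0],130]
  ]
}}

```text
time: 15.2
tool_pos: [0.5366, -0.4489, 0.0425]
orientation: [0.0, 0.156, 0.988, -0.0]
wrist_force: [0.3, 0.3, -5.5]
gripper_width: 0.663
gripper_force: 86.3
```

{"api": "apply_moves", "payload": {
  "plan": [
    [[0,0,0.001],[0,0,0],130],
    [[0,0,0],[0,0,0],130]
  ]
}}

```text
time: 15.45
tool_pos: [0.5367, -0.449, 0.0419]
orientation: [0.0, 0.156, 0.988, -0.0]
wrist_force: [-0.7, 1.6, 4.2]
gripper_width: 0.665
gripper_force: 87.6
```

It's in contact with the tray. I'll release slowly.

{"api": "apply_moves", "payload": {
  "plan": [
    [[0,0,0],[0,0,0],80],
    [[0,0,0],[0,0,0],70],
    [[0,0,0],[0,0,0],55],
    [[0,0,0],[0,0,0],40],
    [[0,0,0],[0,0,0],30],
    [[0,0,0],[0,0,0],30],
    [[0,0,0],[0,0,0],30]
  ]
}}

```text
time: 16.32
tool_pos: [0.5365, -0.4488, 0.0413]
orientation: [-0.0, 0.156, 0.988, 0.0]
wrist_force: [0.4, -0.3, 0.2]
gripper_width: 0.881
gripper_force: 0.0
```

{"api": "apply_moves", "payload": {
  "plan": [
    [[0,0,-0.01],[0,0,0],30],
    [[0,0,-0.02],[0,0,0],30],
    [[0,0,-0.03],[0,0,0],30],
    [[0,0,-0.04],[0,0,0],30],
    [[0,0,-0.04],[0,0,0],30],
    [[0,0,-0.03],[0,0,0],30],
    [[0,0,0],[0,0,0],30]
  ]
}}

```text
time: 17.2
tool_pos: [0.5375, -0.4498, 0.2157]
orientation: [0.002, 0.156, 0.988, -0.002]
wrist_force: [0.8, 0.3, -0.8]
gripper_width: 0.882
gripper_force: 0.0
```

```bash
python3 - <<'E'
from h import *
t,o=rot();print(t.round(4),r.observe()["gripper_width"],r.observe()["time"])
p=r.snapshot("wrist");W=cloud(p);save(p,"w3")
for k in r.trace(p,"housing_a"):
    if k["pixels"].sum()>3000: 
        print(k["conf"],k["at"]); 
        try: fit(W,k["pixels"])
        except Exception as e: print(e)
p=r.snapshot("side");save(p,"s4"); W=cloud(p)
for k in r.trace(p,"housing_a"):
    q=W[k["pixels"]];q=q[~np.isnan(q[:,0])]; c=np.median(q,0); print(k["conf"],k["at"],c.round(3))
    if c[1]<-.35:
        a=(q[:,:2]-[.5377,-.449])@[np.cos(np.radians(162)),np.sin(np.radians(162))]
        for lo in (-.065,.055):
            s=(a>lo)&(a<lo+.01); print(lo,s.sum(),np.percentile(q[s,2],95).round(3) if s.sum() else None)
        print(np.percentile(a,[1,99]))
E
```

```text
[ 0.5375 -0.4498  0.2157] 0.8819516703405783 17.2
0.76 [591.5, 111.8]
 axis(+y) [-0.164  0.986] yaw 99.5 smid pt [ 0.5222 -0.2135] len 0.132 flange pts s [0.0114 0.0167 0.0273] w [-0.0251  0.0321]
  end -0.065 top z 0.062 775
  end 0.055 top z 0.0216 6
  centre [ 0.5238 -0.2017]
0.61 [606.7, 203.8]
 axis(+y) [0.171 0.985] yaw 80.2 smid pt [ 0.6105 -0.2153] len 0.085 flange pts s [0.0173 0.0252 0.0335] w [-0.0255  0.0308]
  end -0.065 top z 0.0381 600
index -1 is out of bounds for axis 0 with size 0
0.6 [320.0, 211.6]
 axis(+y) [-0.956  0.295] yaw 162.9 smid pt [ 0.5377 -0.4489] len 0.149 flange pts s [-0.0075  0.0021  0.0098] w [-0.0278  0.0281]
  end -0.065 top z 0.0598 449
  end 0.055 top z 0.0376 465
  centre [ 0.5329 -0.4472]
0.86 [328.9, 289.4] [ 0.526 -0.188  0.047]
0.69 [333.6, 218.5] [ 0.539 -0.434  0.039]
-0.065 113 0.062
0.055 90 0.039
[-0.07001419  0.07106855]
0.68 [261.5, 294.6] [ 0.617 -0.172  0.049]
```

View pics/w3.png

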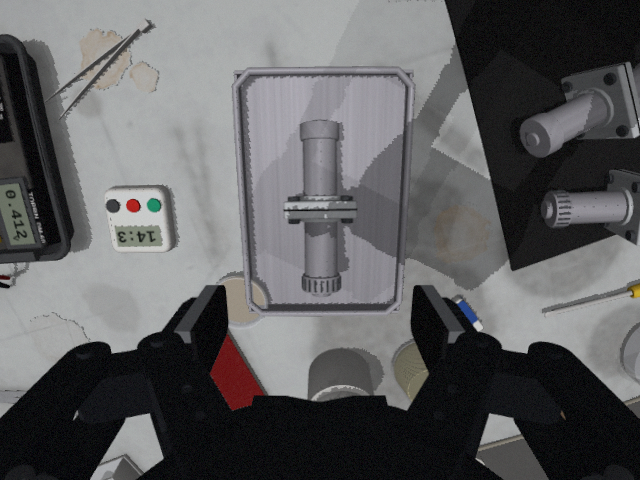

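View pics/s4.png

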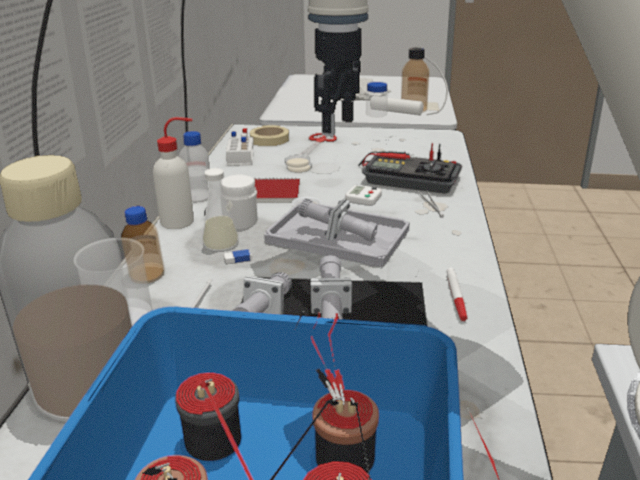

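The housing lies centred in the tray at (320,211) in the wrist view, lengthwise. Its plain end is low (top at 0.038) and its knurled end raised (0.060). The two sound ones have not moved, and the arm is clear. Handing in.

```bash
python3 -c "
from station import r
print(r.sign_off())"
```

```text
the job is handed in; nothing more can be done
None
```

The front housing was the loose one: it stayed tipped when I pressed its raised end and let go. It now lies lengthwise in the middle of the tray, resting on its plain end. I did not press-test the other two; they lie as they were. I handed the job in at about 17 s.

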